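# Isolate the heater controller and draw the blown fuse

### The job

A heater fuse in the press controller has blown: its carrier is the one with the red indicator. Turn the red rotary isolator a quarter turn anticlockwise to fully off, and only then pinch the two orange side catches of that carrier together and draw it straight up out of its socket. Finish still holding it by its pinched catches, upright and a good hand's breadth above where it sat; leave the other two carriers seated and the bench things alone.

Things in the scene. Friction and masses are not known exactly. Their poses are not given: they have to be found in the camera images.
- controller: grey heater controller, fixed, 150 (x) x 280 (y) x 72 mm high; origin under its centre on the bench; x points to its back, away from the robot (the lead leaves there), y to its left, z up. On the flat cover stand three black fuse sockets (72 x 36 mm, 18 mm high) at x = 0, y = -98, -42, +14 mm, the carriers in them in any order, and the isolator at x = 0, y = +98 mm
- isolator (a joint): red rotary isolator, rad: 0 = on (bar along the controller's x, white pointer line to the red dot), 1.571 = off, at its stop (bar along y, pointer to the green dot at the left). Grows turning anticlockwise seen from above; starts within 0.15 of on; takes about 0.1 N m and stays where it is left
- isolator_grip (a point): centre of the isolator's grip bar, on its upright axis, 33 mm above the controller's cover. The bar is 16 mm thick, 52 mm long and reaches from 17 mm below this point (under it lies a round flange, 43 mm across) to 14 mm above it. The point's x axis runs along the bar and turns with it, pointing to the pointer end
- fuse_a_grip (a point): fuse carrier with a red window on top, the blown one: dark block 26 mm wide, its top 62 mm above the controller's cover, two opposed orange spring catches at its near and far ends (56 mm over both, 44 mm squeezed home). Point: midway between the catch pads, 44 mm above the cover; pads 22 mm wide, from 14 mm below to 14 mm above it. x axis: from near catch to far catch; z up. Weighs 0.1 to 0.2 kg
- fuse_b_grip (a point): fuse carrier with a clear pale window on top, good: dark block 26 mm wide, its top 62 mm above the controller's cover, two opposed orange spring catches at its near and far ends (56 mm over both, 44 mm squeezed home). Point: midway between the catch pads, 44 mm above the cover; pads 22 mm wide, from 14 mm below to 14 mm above it. x axis: from near catch to far catch; z up. 
- fuse_c_grip (a point): fuse carrier with a clear pale window on top, good: dark block 26 mm wide, its top 62 mm above the controller's cover, two opposed orange spring catches at its near and far ends (56 mm over both, 44 mm squeezed home). Point: midway between the catch pads, 44 mm above the cover; pads 22 mm wide, from 14 mm below to 14 mm above it. x axis: from near catch to far catch; z up. 
- fuse_a_near (a joint): near catch (controller's -x side) of the red-window carrier, m: 0 = out and latched, 0.006 = pressed fully in; springs back when let go. A 3 mm barb under a lip of the socket holds the carrier down until both catches are in by more than 3 mm (3 to 6 N each); lifted 18 mm straight up, the carrier is free of its socket
- fuse_a_far (a joint): the same for its far catch (controller's +x side)
- screwdriver_mid (a point): bystander: screwdriver with grey and red handle lying on the bench right of the controller, 191 x 29 mm; its middle
- blue_knob_mid (a point): bystander: marbled blue moulded knob, 38 mm across, 21 mm high, left in front of the controller; its middle
Mind the look-alikes: they are no part of the job. Leave any green or pink look-alike of the part that bears fuse_a_grip alone. What is shaped like the part that bears fuse_b_grip but green is not meant.

How it is judged:
On the way, in this order (a step that is already met when the one before it is completed fails the run):
1. the isolator is turned to off (value of joint isolator above 1.35 rad), for 0.2 s.
2. both catches of the red-window carrier are pinched in while it still sits in its socket (value of joint each of fuse_a_near, fuse_a_far above 0.0035 m and not (height (world z) of fuse_a_grip above 0.126 m) and value of joint isolator above 1.35 rad), for 0.1 s.
At the end, for the whole second after the job is handed in: Isolator past 1.35 rad (off). Red-window carrier held in the fingers, both catches pressed over 3.5 mm, over 60 mm above its seated height, upright within 0.3 rad, still, not touching the controller. The other two carriers seated (within 6 mm) (value of joint isolator above 1.35 rad and height (world z) of fuse_a_grip above 0.176 m and value of joint each of fuse_a_near, fuse_a_far above 0.0035 m and contact force between fuse_a and the fingers above 2 N and contact force between fuse_a and controller below 0.05 N and angle between fuse_a_grip's own z axis and vertical below 0.3 rad and linear speed of fuse_a below 0.03 m/s and height (world z) of each of fuse_b_grip, fuse_c_grip below 0.122 m); the arm keeps its last pose, push and grip.
It fails at once if the blown carrier is drawn while the isolator is not off (height (world z) of fuse_a_grip above 0.124 m and not (value of joint isolator above 1.35 rad)).
It fails at once if a good carrier is lifted from its seat (height (world z) of any of fuse_b_grip, fuse_c_grip above 0.126 m).
It fails at once if a bystander is pushed away (more than 20 mm) (distance of any of screwdriver_mid, blue_knob_mid from where it was at the start of the episode above 0.02 m).
It also fails if it takes over 45 s, if anything falls off the work surface, if the arm or the gripper's body presses on something with over 40 N, if the wrist force passes 120 N, or if a joint passes its speed limit or range.

### The arm

A 6-joint arm with a two-finger parallel gripper is mounted at the origin on the work surface; the furniture and walls round the work are solid. World frame = base frame: x ahead of the robot, y to its left, z up, the work surface at z = 0. Lengths are in m, angles in rad, forces in N, time in s.
With the tool pointing down it reaches from about 0.35 to 0.975 m from the base axis. Payload 4.9 kg.
Tool frame: the origin (TCP) lies midway between the tips of the shut fingers; the grasp point (between the pads) lies 19 mm behind it; y points along the fingers, z is the direction in which the jaws open and shut, and the axes are right-handed (so a half turn about y gives the same grasp; the last joint's range is limited). The gripper opens to 85 mm and grips with 20 to 120 N. Pads are 22 mm wide; open, the fingers measure 114 mm over their backs; the gripper's body (76 mm by 85 mm) begins 54 mm behind the grasp point. The pads swing forward as they close: fully open they stand 13 mm farther back than shut.
Start: joints at [1.197, 0.053, 1.613, -0, 1.476, -0.119], TCP at [0.158, 0.605, 0.231] pointing down, gripper open.
Joint ranges: [-3.01, 3.01], [-1.01, 2.22], [0.06, 2.58], [-1.02, 4.17], [0.09, 2.62], [-3.14, 3.14]. Speed limits (rad/s): [2.57, 2.57, 3.14, 3.14, 3.14, 3.14].

### API

Orientations are given as a unit quaternion [w, x, y, z].
In Python, from plant import * gives the robot as it stands.
- The arm moves only by the shell command python3 -m crank 'ROWS'. ROWS is JSON, a list that holds one entry, the list of rows, each a list of 5 numbers: the gripper command: -1 is shut, 1 is fully open, values between are in proportion, then the shift along the tool's x, y, z in cm, then the turn about the tool's y in degrees. In form: [[[jaw, dx, dy, dz, twist], ...]]. A call has 1 to 8 rows; each row shifts and turns the commanded pose from where the row before left it, along the tool's axes as they then stand; what a row does not reach is not made up. A row lasts 1/8 s, in which the tool goes at most 62.5 mm and 10.7 degrees, less where a joint would pass 70% of its speed; a pose out of reach is approached as far as the arm can. A call with a gripper value outside its range is refused whole. The fingers move at their own pace and stop on an object; the grip force is fixed at half the most. Time passes only in rows, so rows that do not move let the fingers close. It gives the time, the measured TCP pose, the force and the opening at its end, in the units of the state.
- state(): the state, without advancing time (a new reading comes with each control period).
- grab_frame(name): name is "side" or "top"; returns a dict with "frame" (400x640x3 uint8, red, green, blue), "fx", "fy", "cx", "cy" (pixels), "D" ([k1, k2, p1, p2, k3] as OpenCV has them; the pictures are not rectified), "pose" (4x4, takes a point from camera to world coordinates). Camera axes: x right, y up, looking along -z (the intrinsics and any distortion apply to the point x, -y, -z); pixel columns grow to the right and rows downward; lengths in m; the calibration is good to about 2 mm. A picture is of the moment at which its call begins. There is no depth.
- job_done(): hands the job in, once; it reports no verdict.
The state is a dict: "time": time; "joint_pos": joint angles; "joint_vel": joint speeds; "joint_efforts": joint torques, N m; "tool_pos": TCP position; "tool_rot": TCP orientation; "contact_force": force on the tool from outside, world axes, zero at the start; "ft_torque": the same for the moment, N m; "gripper_width": opening from 0.0 (shut) to 1.0 (fully open).
Only numpy, scipy, OpenCV 4.12 (cv2) and the standard library are available. Lean on these libraries where they do the work, as an engineer would, in place of code of your own. Each camera call takes 0.05 s, during which the arm holds its last target.

## Working session

There is one attempt and no reset: what is moved stays moved. The work goes in short steps, Python scripts to look and compute and a shell command to move; the robot and the scene stay as the last step left them, time stands still between calls to the robot, and variables do not carry over. Pictures are saved under pics/ and viewed, and the job is handed in when it is done.

```bash
mkdir -p pics; ls
python3 - <<'E'
from plant import *
import cv2
for n in ("side","top"):
    f=grab_frame(n); cv2.imwrite(f"pics/{n}0.png",f["frame"][:,:,::-1]); print(n,f["fx"],f["fy"],f["cx"],f["cy"],f["D"],f["pose"])
print(state())
E
```

```text
pics
side 376.02216209810217 376.02216209810217 321.8656532841229 200.63446182667883 [-0.04582378  0.          0.          0.          0.        ] [[-9.66083979e-01  1.67127680e-01 -1.96850409e-01  3.53130706e-01]
 [-2.58228005e-01 -6.25864445e-01  7.35942928e-01  5.73819278e-01]
 [-2.05237998e-04  7.61814961e-01  6.47794661e-01  6.66220931e-01]
 [ 0.00000000e+00  0.00000000e+00  0.00000000e+00  1.00000000e+00]]
top 369.8939455636621 369.8939455636621 321.62245257677654 196.03161691614466 [-0.06081907  0.          0.          0.          0.        ] [[ 0.02797482  0.99832391 -0.05066344  0.45742906]
 [-0.99951877  0.02861592  0.01197309 -0.09101887]
 [ 0.0134028   0.05030411  0.99864401  1.05864975]
 [ 0.          0.          0.          1.        ]]
{'time': 0.1, 'joint_pos': array([ 1.19697864e+00,  5.33043642e-02,  1.61416583e+00, -7.74752201e-07,
        1.47602257e+00, -1.18990678e-01]), 'joint_vel': array([-0.00035972, -0.00172644, -0.00520127,  0.00152214, -0.00067623,
        0.00179472]), 'joint_efforts': array([ 6.69807159e-04, -3.94896019e+01, -3.71366072e+01, -5.81998484e-05,
        3.84760962e-03, -7.00676040e-06]), 'tool_pos': array([0.15733192, 0.60428042, 0.23017213]), 'tool_rot': array([-0.70072301,  0.70202614, -0.09001491,  0.08968772]), 'contact_force': array([-0.2624611 , -0.61915651, -0.65891125]), 'ft_torque': array([ 0.01221889, -0.01937618, -0.02208147]), 'gripper_width': 1.000334423594019}
```

View pics/top0.png

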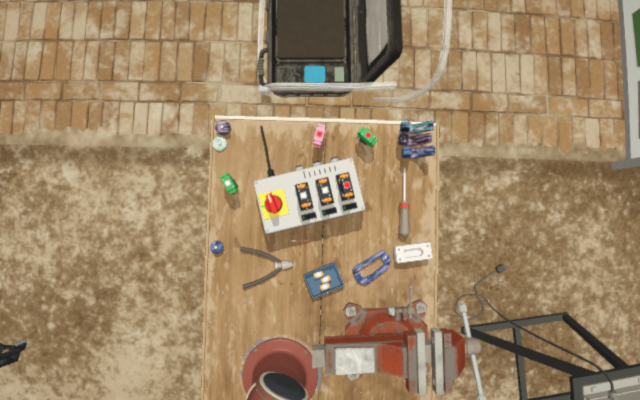

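View pics/side0.png

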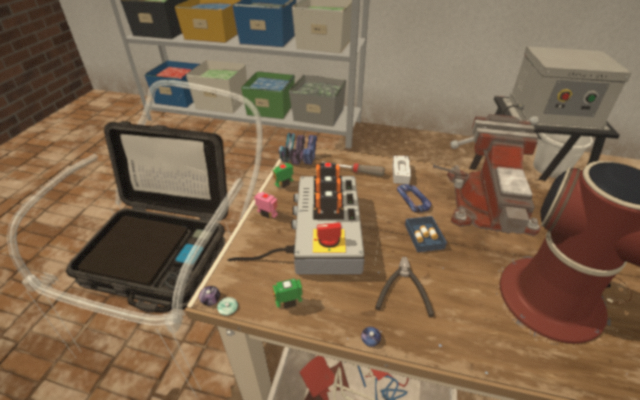

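The top view shows the controller near (310,195), with the isolator at (273,203) and the red window at (347,186), the rightmost carrier. In the side view the isolator is at (330,235) and the carriers run up to (327,170). I'll zoom in and cast rays.

```bash
cat > h.py <<'E'
from plant import *
import numpy as np, cv2
def ray(f,u,v):
    K=np.array([[f["fx"],0,f["cx"]],[0,f["fy"],f["cy"]],[0,0,1]])
    p=cv2.undistortPoints(np.array([[[u,v]]],float),K,np.array(f["D"]))[0,0]
    P=np.array(f["pose"]); return P[:3,3],P[:3,:3]@np.array([p[0],-p[1],-1])
def onz(f,u,v,z):
    o,d=ray(f,u,v); return o+d*(z-o[2])/d[2]
def proj(f,X):
    P=np.array(f["pose"]); c=P[:3,:3].T@(np.asarray(X)-P[:3,3])
    K=np.array([[f["fx"],0,f["cx"]],[0,f["fy"],f["cy"]],[0,0,1]])
    return cv2.projectPoints(np.array([[c[0],-c[1],-c[2]]]),np.zeros(3),np.zeros(3),K,np.array(f["D"]))[0].ravel()
def crop(f,x0,y0,x1,y1,s,name):
    im=f["frame"][y0:y1,x0:x1,::-1]
    cv2.imwrite(name,cv2.resize(im,None,fx=s,fy=s,interpolation=cv2.INTER_CUBIC))
E
python3 - <<'E'
from h import *
f=grab_frame("top"); g=grab_frame("side")
crop(f,245,150,375,245,6,"pics/topc.png"); crop(g,285,150,375,285,4,"pics/sidec.png")
hsv=cv2.cvtColor(f["frame"],cv2.COLOR_RGB2HSV)
H,S,V=[hsv[...,i] for i in range(3)]
roi=np.zeros(H.shape,bool); roi[150:245,250:372]=1
for nm,m in dict(red=((H<5)|(H>172))&(S>150)&(V>100),orange=(H>=6)&(H<17)&(S>150)&(V>120),yellow=(H>20)&(H<34)&(S>110)&(V>120)).items():
    n,_,st,c=cv2.connectedComponentsWithStats((m&roi).astype(np.uint8))
    for i in range(1,n):
        if st[i,4]>5: print(nm,c[i].round(2),st[i], onz(f,*c[i],{'red':.134,'orange':.116,'yellow':.072}[nm]).round(4))
E
```

```text
red [346.5 184.5] [345 183   4   4  16] [ 0.5351 -0.1637  0.134 ]
red [273.21 203.83] [266 194  15  19 183] [0.4814 0.0183 0.134 ]
orange [319.62 181.75] [318 180   5   4   8] [ 0.5417 -0.0962  0.116 ]
orange [304.17 185.67] [303 184   3   4   6] [ 0.5305 -0.057   0.116 ]
orange [298.29 187.43] [297 187   4   2   7] [ 0.5255 -0.0421  0.116 ]
orange [348.4  194.52] [344 192   9   6  25] [ 0.5111 -0.1706  0.116 ]
orange [326.33 197.83] [324 197   5   2   6] [ 0.501  -0.1145  0.116 ]
orange [265.25 202.5 ] [265 199   2   8   8] [0.4846 0.0408 0.116 ]
orange [326.69 200.75] [323 199   9   4  16] [ 0.4936 -0.1156  0.116 ]
orange [304.7  205.13] [302 203   8   5  23] [ 0.4808 -0.0599  0.116 ]
orange [277.5  210.33] [275 208   6   5   6] [0.4656 0.0089 0.116 ]
yellow [273.78 204.11] [259 189  30  30 379] [0.4823 0.0241 0.072 ]
```

View pics/topc.png

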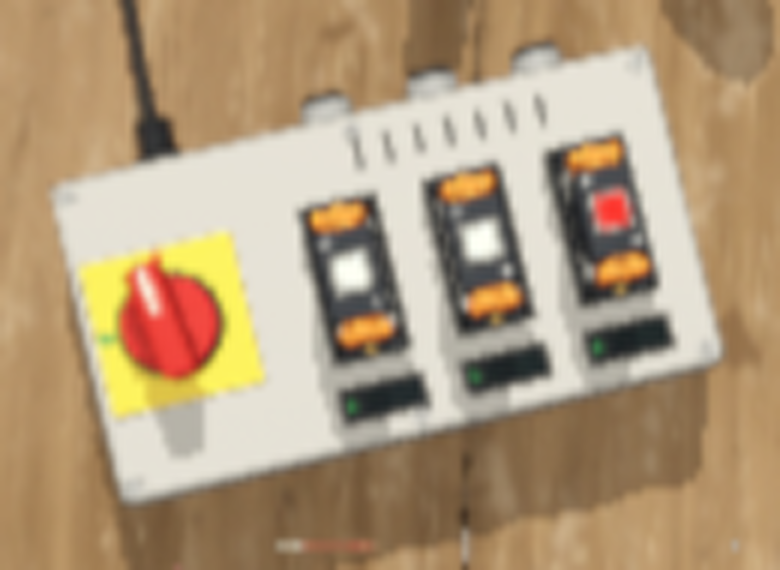

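View pics/sidec.png

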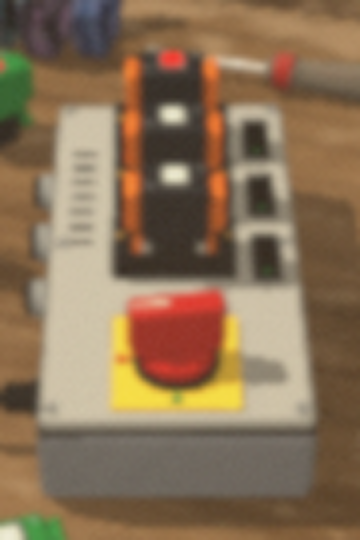

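The rightmost carrier is the red one, with its window at about (346,185) in the top view. The isolator bar leans slightly off the controller's x axis. Next I'll fit the controller pose from the cover corners and check it by projecting known points.

```bash
cat > fit.py <<'E'
from h import *
f=grab_frame("top"); g=grab_frame("side")
cs=np.array([(53,190),(640,48),(720,357),(125,502)],float)
loc=np.array([(.075,.14),(.075,-.14),(-.075,-.14),(-.075,.14)])
px=(cs+.5)/6-.5+[245,150]
W=np.array([onz(f,*p,.072)[:2] for p in px])
A=loc-loc.mean(0);B=W-W.mean(0)
th=np.arctan2((A[:,0]*B[:,1]-A[:,1]*B[:,0]).sum(),(A*B).sum())
R=np.array([[np.cos(th),-np.sin(th)],[np.sin(th),np.cos(th)]])
t=W.mean(0)-R@loc.mean(0)
print("yaw",np.degrees(th),"t",t,"res mm",((W-loc@R.T-t)*1e3).round(1).tolist())
def w(x,y,z): return np.r_[R@[x,y]+t,z+.072]
P={}
for y in(-.098,-.042,.014):
    P[f"win{y}"]=w(0,y,.062)
    for sx in(-1,1): P[f"pad{y}{sx}"]=w(sx*.028,y,.058)
P["iso"]=w(0,.098,.033);P["isotop"]=w(0,.098,.047)
print("iso",P["iso"],"fuse_a",w(0,-.098,.044))
for im,nm in((f,"top"),(g,"side")):
    o=cv2.resize(im["frame"][:,:,::-1],None,fx=6,fy=6,interpolation=cv2.INTER_CUBIC)
    for k,X in list(P.items())+[("c",w(*l,0)) for l in loc]:
        u=(proj(im,X)+.5)*6-.5
        cv2.drawMarker(o,tuple(int(round(a)) for a in u),(255,0,255),cv2.MARKER_CROSS,10,1)
    o=o[150*6:245*6,245*6:375*6] if nm=="top" else o[155*6:250*6,285*6:385*6]
    cv2.imwrite(f"pics/chk_{nm}.png",o)
E
python3 fit.py
```

```text
yaw 15.341551216994645 t [ 0.50880578 -0.06846737] res mm [[-2.3, -5.7], [-4.9, 4.0], [2.3, 4.7], [4.8, -3.0]]
iso [0.48287767 0.02604048 0.105     ] fuse_a [ 0.53473388 -0.16297522  0.116     ]
```

View pics/chk_top.png

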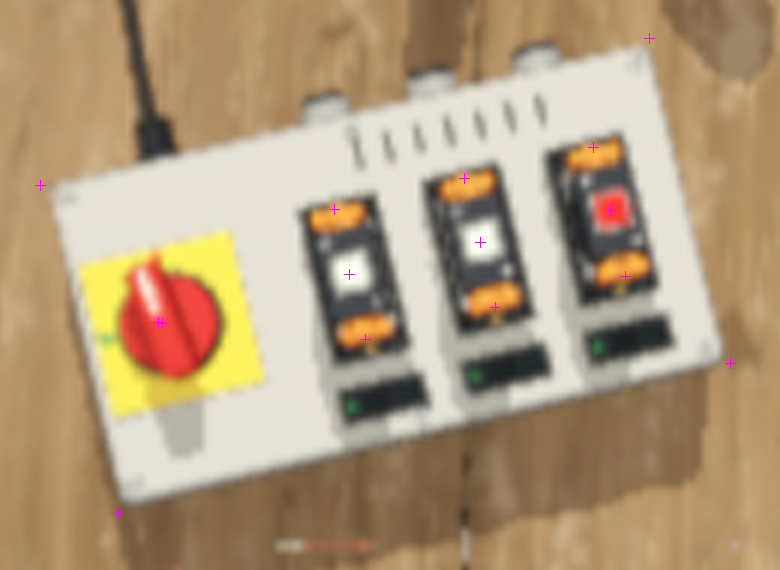

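View pics/chk_side.png

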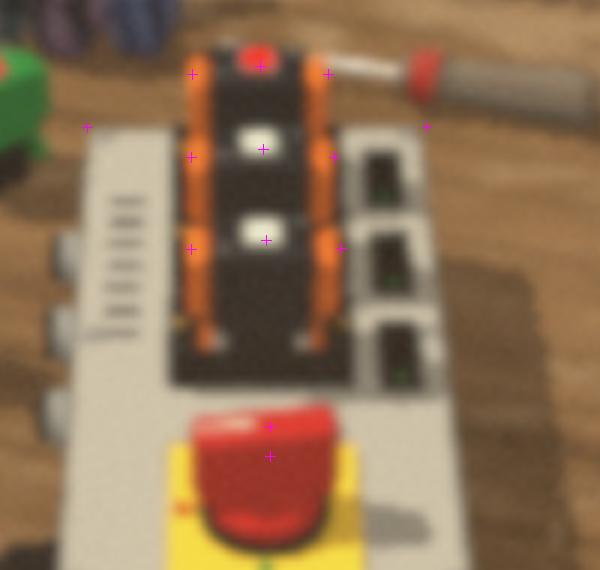

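The three window markers land within about 0.5 mm. The corner residuals are symmetric because the rounded edges shrink the outline. The isolator's label centre suggests its y is about 1–2 mm less than the fit. Now the tool-frame moves.

```bash
cat > mv.py <<'E'
from h import *
from scipy.spatial.transform import Rotation as Ro
def go(x,y,z,jaw_deg):
    s=state(); q=s["tool_rot"]; R=Ro.from_quat(np.r_[q[1:],q[0]]).as_matrix()
    yaw=np.degrees(np.arctan2(R[1,2],R[0,2]))
    d=R.T@(np.array([x,y,z])-s["tool_pos"])*100
    # world-ccw rotation = -twist about tool y (down)
    dy=(jaw_deg-yaw+90)%180-90
    print("t",s["time"],"tcp",s["tool_pos"].round(4),"jawyaw",yaw.round(2),"tool y",R[:,1].round(4),"x",R[:,0].round(3),"j",s["joint_pos"].round(3),"w",round(s["gripper_width"],3),"F",s["contact_force"].round(1))
    print("shift cm in current tool axes",d.round(2),"twist(shortest)",(-dy).round(1))
if __name__=="__main__":
    import sys; go(*map(float,sys.argv[1:]))
E
python3 mv.py .4825 .0248 .18 110.5
python3 - <<'E'
from h import *
f=grab_frame("top")
# bar direction at top plane z=.119 : white pointer line & bar edge
from numpy import *
hsv=cv2.cvtColor(f["frame"],cv2.COLOR_RGB2HSV)
q=lambda x,y: onz(f,(x+.5)/6-.5+245,(y+.5)/6-.5+150,.119)[:2]
for a,b in(((155,312),(140,268)),((186,375),(145,255)),((195,362),(155,258))):
    d=q(*b)-q(*a); print(degrees(arctan2(d[1],d[0])), (q(*a)+q(*b))/2)
E
```

```text
t 0.3 tcp [0.1574 0.6046 0.2309] jawyaw 75.4 tool y [-3.e-04 -7.e-04 -1.e+00] x [ 0.968 -0.252 -0.   ] j [ 1.197  0.053  1.613 -0.     1.476 -0.119] w 0.999 F [-0.2 -0.7 -0.7]
shift cm in current tool axes [ 46.07   5.12 -47.91] twist(shortest) -35.1
20.78645353483681 [0.49648933 0.03085232]
20.801861366844406 [0.48614831 0.02287767]
22.95559854873283 [0.48837241 0.01892494]
```

```bash
python3 -m crank '[[[1,3.8,0,-4,0],[1,3.8,0,-4,0],[1,3.8,0,-4,0],[1,3.8,0,-4,0],[1,3.8,0,-4,0],[1,3.8,0,-4,0],[1,3.8,0,-4,0],[1,3.8,0,-4,0]]]'; python3 mv.py .4825 .0248 .23 111
```

```text
time: 1.35
tool_pos: [0.3716, 0.2169, 0.2316]
tool_rot: [0.702, -0.701, 0.089, -0.09]
contact_force: [0.5, 1.0, -0.2]
gripper_width: 1.001
t 1.35 tcp [0.3716 0.2169 0.2316] jawyaw 75.41 tool y [ 1.1e-03  5.0e-04 -1.0e+00] x [ 0.968 -0.252  0.001] j [ 0.355 -0.445  2.042  0.     1.543 -0.961] w 1.001 F [ 0.5  1.  -0.2]
shift cm in current tool axes [ 15.57   0.16 -15.8 ] twist(shortest) -35.6
```

```bash
python3 -m crank '[[[1,3.9,0,-3.9,0],[1,3.9,0,-3.9,0],[1,3.9,0,-3.9,0],[1,3.6,0,-3.6,0],[1,0,0,0,10.5],[1,0,0,0,10.5],[1,0,0,0,10.5],[1,0,0,0,10.5]]]';python3 -m crank '[[[1,0,0,0,10.5],[1,0,0,0,10.5],[1,0,0,0,10.5],[1,0,0,0,10.5],[1,0,0,0,10.5],[1,0,0,0,10.5],[1,0,0,0,10.5],[1,0,0,0,10.5]]]'; python3 mv.py .4825 .0248 .18 111
```

```text
time: 2.35
tool_pos: [0.4805, 0.0318, 0.2314]
tool_rot: [-0.622, 0.622, -0.337, 0.337]
contact_force: [0.0, -0.1, -0.0]
gripper_width: 0.998
time: 3.35
tool_pos: [0.4805, 0.0319, 0.2314]
tool_rot: [-0.236, 0.236, -0.666, 0.666]
contact_force: [0.6, -0.4, -0.1]
gripper_width: 1.001
t 3.35 tcp [0.4805 0.0319 0.2314] jawyaw -50.94 tool y [ 2.e-04  0.e+00 -1.e+00] x [-0.777 -0.63  -0.   ] j [-0.088 -0.302  1.936  0.     1.507  0.801] w 1.001 F [ 0.6 -0.4 -0.1]
shift cm in current tool axes [0.3  5.14 0.68] twist(shortest) 18.1
```

```bash
python3 -m crank '[[[0,0.3,0,0.7,9],[0,0,0,0,9],[0,0,2.5,0,0],[0,0,2.5,0,0],[0,0,0,0,0],[0,0,0,0,0]]]'; python3 mv.py .4825 .0248 .096 111
python3 - <<'E'
from h import *
f=grab_frame("top"); g=grab_frame("side")
crop(f,245,150,375,245,6,"pics/t1.png"); crop(g,285,130,385,250,5,"pics/s1.png")
E
```

```text
time: 4.1
tool_pos: [0.4832, 0.0245, 0.1824]
tool_rot: [-0.132, 0.131, -0.695, 0.695]
contact_force: [-0.3, -0.2, 1.4]
gripper_width: 0.503
t 4.1 tcp [0.4832 0.0245 0.1824] jawyaw -68.6 tool y [ 1.4e-03 -1.0e-04 -1.0e+00] x [-0.931 -0.365 -0.001] j [-0.103 -0.262  1.986  0.     1.416  1.094] w 0.503 F [-0.3 -0.2  1.4]
shift cm in current tool axes [ 0.06  8.64 -0.06] twist(shortest) 0.4
```

View pics/t1.png

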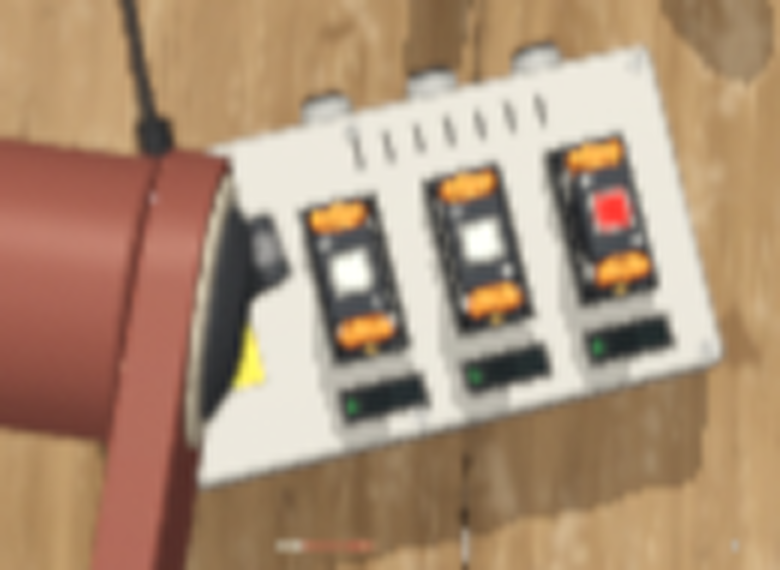

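View pics/s1.png

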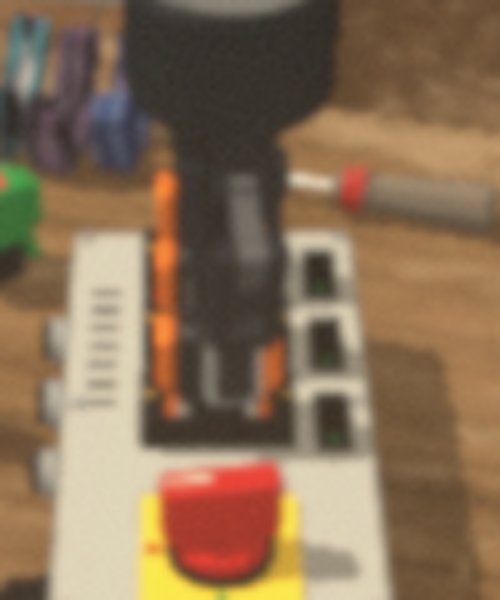

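The side view shows the fingers above and behind the bar, in line with it, as the projection predicts. Descend, then close.

```bash
python3 -m crank '[[[0,0.06,2.2,-0.06,0.4],[0,0,2.2,0,0],[0,0,2.1,0,0],[0,0,2.1,0,0],[0,0,0,0,0],[0,0,0,0,0]]]'; python3 -m crank '[[[-1,0,0,0,0],[-1,0,0,0,0],[-1,0,0,0,0],[-1,0,0,0,0],[-1,0,0,0,0]]]'; python3 mv.py .4825 .0248 .096 201
```

```text
time: 4.95
tool_pos: [0.4829, 0.0248, 0.0968]
tool_rot: [-0.13, 0.128, -0.695, 0.695]
contact_force: [0.5, -0.2, 1.1]
gripper_width: 0.502
time: 5.58
tool_pos: [0.483, 0.0244, 0.0969]
tool_rot: [-0.13, 0.128, -0.695, 0.696]
contact_force: [-0.2, -2.0, 6.0]
gripper_width: 0.17
t 5.575 tcp [0.483  0.0244 0.0969] jawyaw -69.01 tool y [ 0.0024 -0.0011 -1.    ] x [-0.934 -0.358 -0.002] j [-1.030e-01 -1.700e-01  2.059e+00 -1.000e-03  1.250e+00  1.102e+00] w 0.17 F [-0.2 -2.   6. ]
shift cm in current tool axes [ 0.03  0.09 -0.05] twist(shortest) 90.0
```

```bash
python3 -m crank '[[[-1,0,-0.1,0,-6],[-1,0,0,0,-10],[-1,0,0,0,-10],[-1,0,0,0,-10],[-1,0,0,0,-10],[-1,0,0,0,-10],[-1,0,0,0,-10],[-1,0,0,0,-10]]]'; python3 mv.py .4825 .0248 .096 105.3;python3 -c "
from plant import *; print(state()['ft_torque'])"
```

```text
time: 6.58
tool_pos: [0.4837, 0.024, 0.097]
tool_rot: [0.531, -0.53, 0.465, -0.469]
contact_force: [5.3, -3.8, -2.2]
gripper_width: 0.171
t 6.575 tcp [0.4837 0.024  0.097 ] jawyaw 7.3 tool y [ 0.005  -0.0019 -1.    ] x [ 0.127 -0.992  0.003] j [-1.030e-01 -1.700e-01  2.059e+00 -1.000e-03  1.247e+00 -2.300e-01] w 0.171 F [ 5.3 -3.8 -2.2]
shift cm in current tool axes [-0.1   0.1  -0.11] twist(shortest) 82.0
[-0.60164057 -0.84799544 -0.10149651]
```

```bash
python3 -m crank '[[[-1,0,0,0,-5],[-1,0,0,0,-4],[-1,0,0,0,0],[-1,0,0,0,0]]]'; python3 mv.py .4825 .0248 .2 15.3;python3 -c "
from plant import *; print(state()['ft_torque'])"
```

```text
time: 7.08
tool_pos: [0.4837, 0.0243, 0.097]
tool_rot: [0.565, -0.563, 0.425, -0.428]
contact_force: [6.3, -3.6, -1.7]
gripper_width: 0.167
t 7.075 tcp [0.4837 0.0243 0.097 ] jawyaw 15.85 tool y [ 5.1e-03 -8.0e-04 -1.0e+00] x [ 0.273 -0.962  0.002] j [-0.104 -0.17   2.059 -0.     1.247 -0.38 ] w 0.167 F [ 6.3 -3.6 -1.7]
shift cm in current tool axes [ -0.06 -10.3   -0.05] twist(shortest) 0.6
[-0.45247554 -0.84340104 -0.7773827 ]
```

The moment rose from 0.1 to 0.78 N m, so the isolator is at its stop. Release it, rise and look.

```bash
python3 -m crank '[[[1,0,0,0,0],[1,0,0,0,0],[1,0,0,0,0],[1,0,-4,0,0],[1,0,-5,0,0],[1,0,-3,0,0],[1,0,0,0,0]]]'; python3 mv.py .5347 -.163 .21 15.3;python3 - <<'E'
from h import *
g=grab_frame("side"); crop(g,285,130,385,250,5,"pics/s2.png")
E
```

```text
time: 7.95
tool_pos: [0.4836, 0.0249, 0.2197]
tool_rot: [0.566, -0.564, 0.424, -0.427]
contact_force: [0.7, 0.5, -1.1]
gripper_width: 1.004
t 7.95 tcp [0.4836 0.0249 0.2197] jawyaw 16.02 tool y [ 6.2e-03 -6.0e-04 -1.0e+00] x [ 0.276 -0.961  0.002] j [-0.102 -0.292  1.948  0.     1.479 -0.382] w 1.004 F [ 0.7  0.5 -1.1]
shift cm in current tool axes [19.47  1.01 -0.28] twist(shortest) 0.7
```

View pics/s2.png

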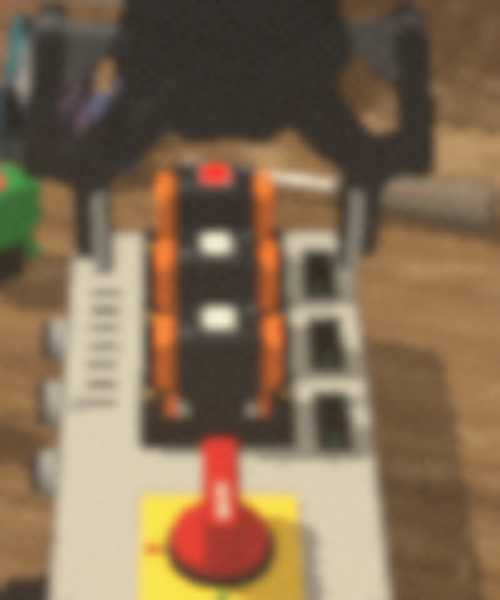

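The isolator is off: its bar lies along y with the pointer at the green dot, around (222,500) in the crop. Now go above the red-window carrier.

```bash
python3 -m crank '[[[1,4.9,0,-0.1,0],[1,4.9,0,-0.1,0.7],[1,4.9,0,-0.1,0],[1,4.8,0,0,0],[1,0,0,0,0],[1,0,0,0,0]]]'; python3 mv.py .535 -.1635 .16 15.3;python3 - <<'E'
from h import *
g=grab_frame("side"); crop(g,285,110,385,230,5,"pics/s3.png")
f=grab_frame("top"); crop(f,245,150,375,245,6,"pics/t3.png")
E
```

```text
time: 8.75
tool_pos: [0.5307, -0.1629, 0.2142]
tool_rot: [-0.562, 0.562, -0.43, 0.428]
contact_force: [-0.5, 0.4, -0.7]
gripper_width: 0.997
t 8.75 tcp [ 0.5307 -0.1629  0.2142] jawyaw 15.29 tool y [-0.0032  0.002  -1.    ] x [ 0.264 -0.965 -0.003] j [-0.432 -0.1    1.792  0.     1.454 -0.699] w 0.997 F [-0.5  0.4 -0.7]
shift cm in current tool axes [0.18 5.42 0.42] twist(shortest) -0.0
```

View pics/s3.png

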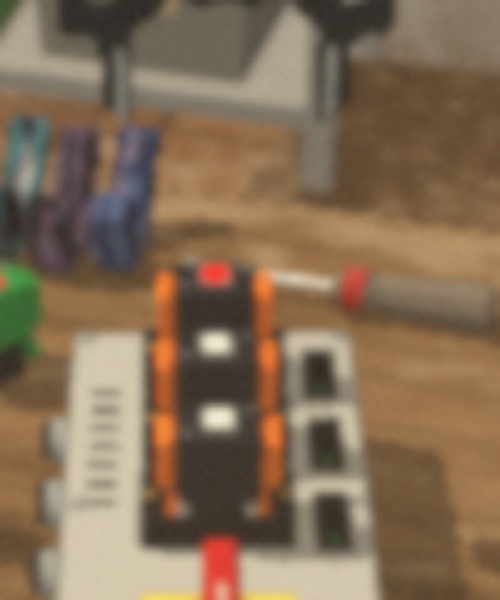

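View pics/t3.png

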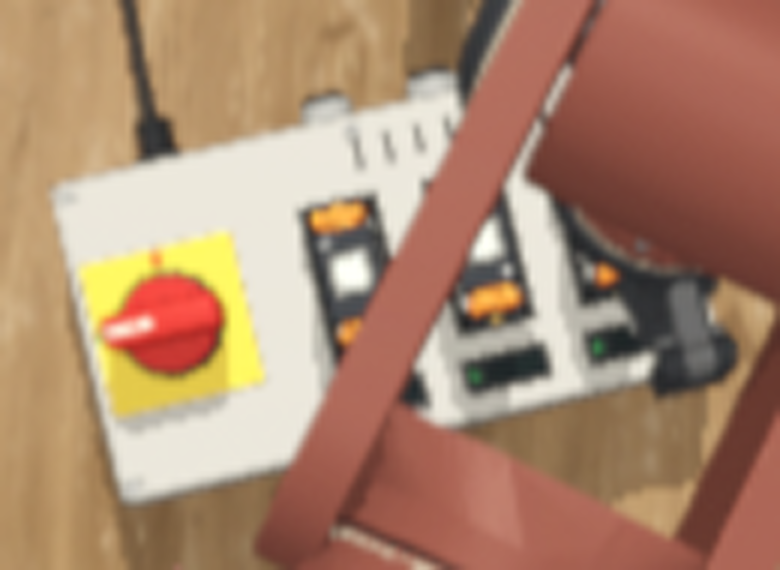

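The top view confirms the isolator is off, with its pointer at (105,330) in the crop by the green dot. The gripper is over the red carrier. Descend.

```bash
python3 -m crank '[[[1,0.2,0,0.4,0],[1,0,2.6,0,0],[1,0,2.6,0,0],[1,0,0,0,0],[1,0,0,0,0]]]'; python3 mv.py .535 -.1635 .098 15.3
```

```text
time: 9.48
tool_pos: [0.5366, -0.1644, 0.1655]
tool_rot: [0.562, -0.562, 0.428, -0.429]
contact_force: [-0.1, 0.0, 0.6]
gripper_width: 0.997
t 9.475 tcp [ 0.5366 -0.1644  0.1655] jawyaw 15.34 tool y [ 1.4e-03 -6.0e-04 -1.0e+00] x [ 0.264 -0.964  0.001] j [-0.43  -0.05   1.828  0.     1.362 -0.698] w 0.997 F [-0.1  0.   0.6]
shift cm in current tool axes [-0.14  6.75 -0.14] twist(shortest) 0.0
```

```bash
python3 -m crank '[[[1,-0.1,2.2,-0.1,0],[1,0,2.2,0,0],[1,0,2.2,0,0],[1,0,0,0,0],[1,0,0,0,0]]]'; python3 mv.py .535 -.1635 .098 15.3;python3 - <<'E'
from h import *
g=grab_frame("side"); crop(g,285,110,385,230,5,"pics/s4.png")
E
```

```text
time: 10.1
tool_pos: [0.5359, -0.1643, 0.1003]
tool_rot: [0.562, -0.562, 0.428, -0.43]
contact_force: [-0.0, -0.1, 0.9]
gripper_width: 0.996
t 10.1 tcp [ 0.5359 -0.1643  0.1003] jawyaw 15.31 tool y [ 0.0026 -0.0012 -1.    ] x [ 0.264 -0.965  0.002] j [-0.43   0.016  1.878 -0.     1.244 -0.697] w 0.996 F [-0.  -0.1  0.9]
shift cm in current tool axes [-0.1   0.23 -0.07] twist(shortest) 0.0
```

View pics/s4.png

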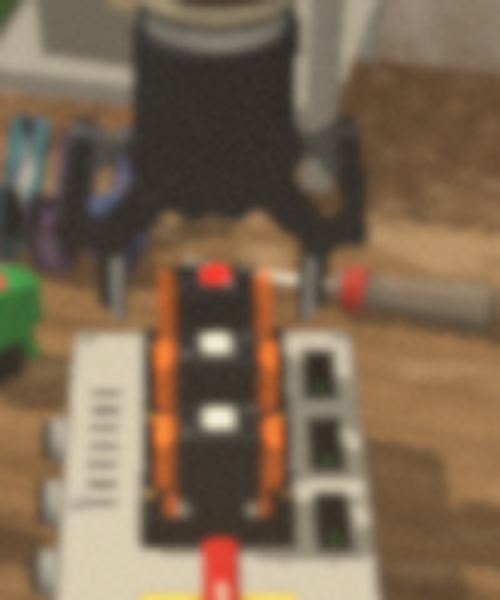

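The fingers straddle the carrier symmetrically, with the midpoint at column 213 against the carrier's 215. Lower 3 mm and pinch.

```bash
python3 -m crank '[[[1,-0.1,0.3,-0.05,0],[0.3,0,0,0,0],[-1,0,0,0,0],[-1,0,0,0,0],[-1,0,0,0,0],[-1,0,0,0,0],[-1,0,0,0,0],[-1,0,0,0,0]]]'; python3 mv.py .535 -.1635 .097 15.3;python3 - <<'E'
from h import *
g=grab_frame("side"); crop(g,285,110,385,230,5,"pics/s5.png")
E
```

```text
time: 11.15
tool_pos: [0.5355, -0.1638, 0.0979]
tool_rot: [0.562, -0.562, 0.428, -0.43]
contact_force: [-1.3, 0.2, 7.9]
gripper_width: 0.464
t 11.15 tcp [ 0.5355 -0.1638  0.0979] jawyaw 15.31 tool y [ 0.0032 -0.0017 -1.    ] x [ 0.264 -0.965  0.003] j [-0.43   0.017  1.881 -0.     1.239 -0.697] w 0.464 F [-1.3  0.2  7.9]
shift cm in current tool axes [-0.04  0.09 -0.04] twist(shortest) 0.0
```

View pics/s5.png

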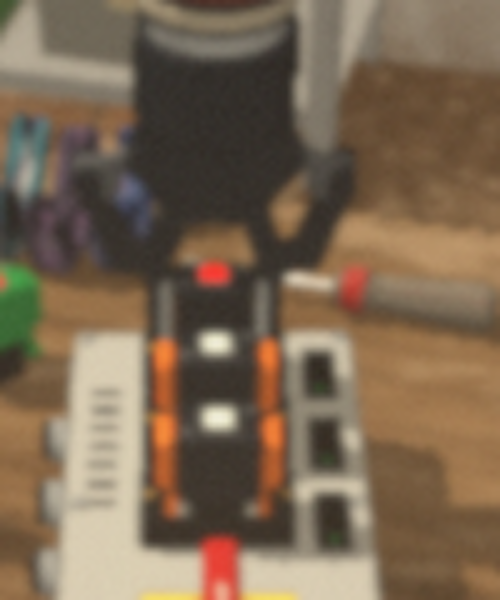

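The gripper stalled at width 0.464, about 40–44 mm, with both catches symmetrically in and a small side force. Draw it straight up, slowly at first.

```bash
python3 -m crank '[[[-1,0,-0.5,0,0],[-1,0,-0.5,0,0],[-1,0,-0.5,0,0],[-1,0,-0.5,0,0],[-1,0,0,0,0]]]'; python3 mv.py .5355 -.1638 .2 15.3;python3 - <<'E'
from h import *
g=grab_frame("side"); crop(g,285,90,385,210,5,"pics/s6.png")
E
```

```text
time: 11.82
tool_pos: [0.5344, -0.1631, 0.1159]
tool_rot: [0.562, -0.562, 0.429, -0.429]
contact_force: [0.5, 0.3, -1.3]
gripper_width: 0.46
t 11.825 tcp [ 0.5344 -0.1631  0.1159] jawyaw 15.3 tool y [ 9.e-04 -4.e-04 -1.e+00] x [ 0.264 -0.965  0.001] j [-0.429 -0.005  1.871 -0.     1.275 -0.697] w 0.46 F [ 0.5  0.3 -1.3]
shift cm in current tool axes [ 0.1  -8.41  0.1 ] twist(shortest) 0.0
```

View pics/s6.png

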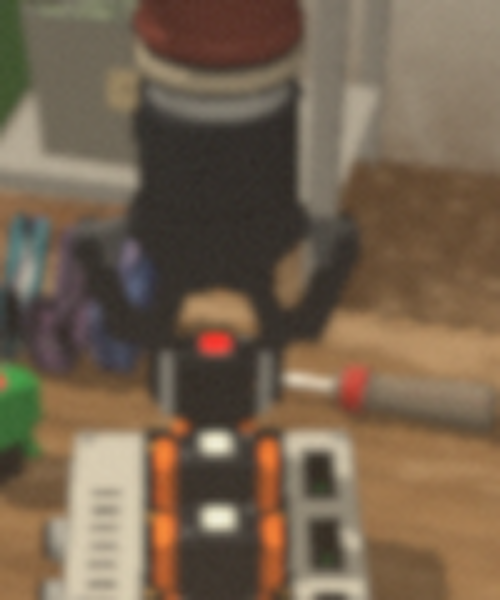

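The carrier is rising in the grip: its window moved up with the fingers and the neighbours stayed put. Continue to about 100 mm.

```bash
python3 -m crank '[[[-1,0,-1,0,0],[-1,0,-1.5,0,0],[-1,0,-1.5,0,0],[-1,0,-1.5,0,0],[-1,0,-1.5,0,0],[-1,0,-1.4,0,0],[-1,0,0,0,0],[-1,0,0,0,0]]]'; python3 -m crank '[[[-1,0,0,0,0],[-1,0,0,0,0],[-1,0,0,0,0],[-1,0,0,0,0]]]'; python3 mv.py .5355 -.1638 .2 15.3;python3 - <<'E'
from h import *
g=grab_frame("side"); crop(g,265,60,405,200,4,"pics/s7.png")
f=grab_frame("top"); cv2.imwrite("pics/t7.png",f["frame"][:,:,::-1])
hsv=cv2.cvtColor(g["frame"],cv2.COLOR_RGB2HSV);H,S,V=[hsv[...,i] for i in range(3)]
m=((H<5)|(H>172))&(S>150)&(V>110); r=np.zeros(H.shape,bool); r[110:160,310:350]=1
n,_,st,c=cv2.connectedComponentsWithStats((m&r).astype(np.uint8))
for i in range(1,n):
    if st[i,4]>4:
        o,d=ray(g,*c[i]); s=(-.1638-o[1])/d[1]; print(c[i],st[i],(o+s*d).round(3))
E
```

```text
time: 12.88
tool_pos: [0.5337, -0.1629, 0.1988]
tool_rot: [-0.562, 0.562, -0.429, 0.429]
contact_force: [-0.4, 0.2, -2.1]
gripper_width: 0.46
time: 13.38
tool_pos: [0.534, -0.163, 0.1992]
tool_rot: [-0.562, 0.562, -0.429, 0.429]
contact_force: [0.5, -0.6, -1.8]
gripper_width: 0.46
t 13.375 tcp [ 0.534  -0.163   0.1992] jawyaw 15.3 tool y [-1.e-04  1.e-04 -1.e+00] x [ 0.264 -0.965 -0.   ] j [-0.43  -0.084  1.802  0.     1.424 -0.697] w 0.46 F [ 0.5 -0.6 -1.8]
shift cm in current tool axes [ 0.12 -0.08  0.12] twist(shortest) -0.0
[328.42105263 128.21052632] [325 127   7   4  19] [ 0.535 -0.164  0.237]
```

View pics/s7.png

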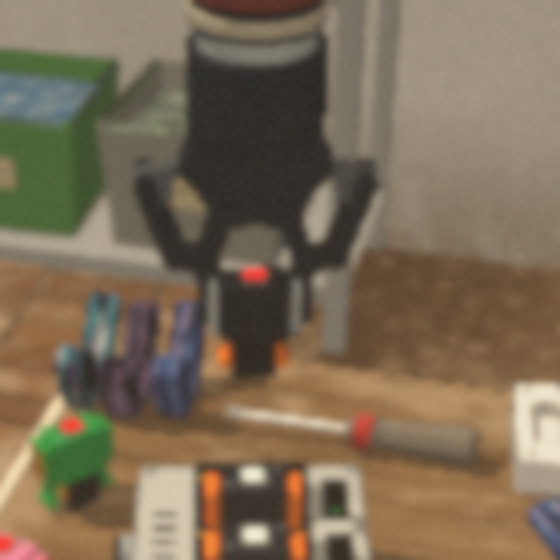

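View pics/t7.png

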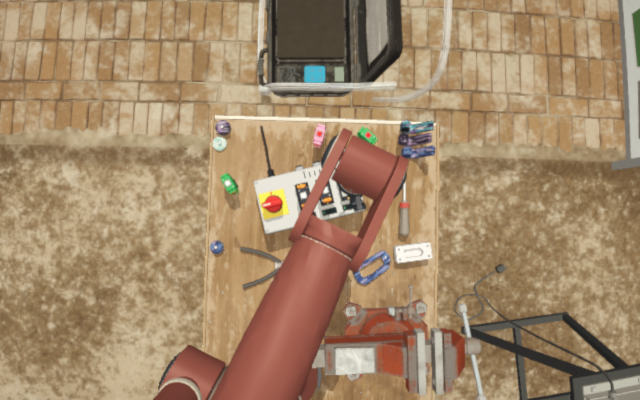

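The carrier hangs upright in the fingers. Its window is at about z = 0.237, roughly 103 mm above its seated height, and the load reads about 1.8 N. The other carriers are seated, the isolator is off at (272,204) in the top view, and the bystanders haven't moved. Handing in.

```bash
python3 -c "
from plant import *
print(job_done()); s=state(); print(s['time'],s['gripper_width'],s['tool_pos'])"
```

```text
the job is handed in; nothing more can be done
None
the job is handed in; nothing more can be done
```

The red-window carrier is out of its socket, held upright by its pinched catches about 100 mm above its seat, and the job is handed in. It gave no verdict, so what follows is from my own last checks, at about 13.4 s on the robot's clock.

- **Isolator:** I turned it about 85° anticlockwise, to its stop. The moment rose to about 0.8 N m against the 0.1 N m normally needed. Both views then showed the bar across the controller with the pointer at the green dot.
- **Carrier:** I pinched its catches only after that and drew it straight up. The window measured about z = 0.237 m against 0.134 m seated. The load was about 1.8 N and the grip opening steady at 0.46.
- **Others:** The two good carriers looked seated. The screwdriver and blue knob looked unmoved.

**Not directly confirmed:**
- Catch travel was judged only from the jaw stopping and the picture. An opening of 0.46 works out to about 39 mm, less than the 44 mm stated for squeezed home. The isolator bar also read small (14.5 mm for 16 mm), so I put it down to the opening not being proportional.
- My cover-corner fit was up to 6 mm off because of the rounded edges, but its prediction for the window positions agreed to about 1 mm.

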